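# Tighten the slide press to its first click

## Robot

A 6-joint arm with a two-finger parallel gripper is mounted at the origin on the work surface. World frame = base frame: x ahead of the robot, y to its left, z up, the work surface at z = 0. Lengths are in m, angles in rad, forces in N, time in s.
With the tool pointing down it reaches from about 0.35 to 0.975 m from the base axis. Payload 4.9 kg.
Tool frame: the origin (TCP) lies on the mounting face of the last link; the fingertips stand 173 mm ahead of it and the grasp point (between the pads) lies 155 mm ahead of it; x points along the fingers, z is the direction in which the jaws open and shut, and the axes are right-handed (so a half turn about x gives the same grasp; the last joint's range is limited). The gripper opens to 85 mm and grips with 20 to 120 N. Pads are 22 mm wide; open, the fingers measure 114 mm over their backs; the gripper's body (76 mm by 85 mm) begins 54 mm behind the grasp point. The pads swing forward as they close: fully open they stand 13 mm farther back than shut.
Start: joints at [-1.343, 0.053, 1.613, -0, 1.476, -0.119], TCP at [0.212, -0.588, 0.405] pointing down, gripper open.
Joint ranges: [-3.01, 3.01], [-1.01, 2.22], [0.06, 2.58], [-1.02, 4.17], [0.09, 2.62], [-3.14, 3.14]. Speed limits (rad/s): [2.57, 2.57, 3.14, 3.14, 3.14, 3.14].

## Interface

Orientations are given as a rotation vector (axis times angle).
In Python, from station import get_obs, get_image, get_calibration, finish_job, look_for, masks_of, tip_of gives the robot as it stands.
- The arm moves only by the tool carry_out, never from a script. Its argument "increments" is a list of rows, each a list of 3 entries, a list of its own where there are three numbers: the turn, a rotation vector about the world's x, y, z in units of 0.1 rad (1.0 is 0.1 rad), then the shift along the world's x, y, z in units of 20 mm (1.0 is 20 mm), then the opening, from 0 (shut) to 1 (fully open). A call has 1 to 8 rows; each row shifts and turns the pose as measured when the row begins; what a row does not reach is not made up. A row lasts 1/10 s, in which the tool goes at most 50 mm and 8.59 degrees, less where a joint would pass 70% of its speed; a pose out of reach is approached as far as the arm can. A call with a number of a shift or a turn outside -1 to 1 is refused whole. A call with a gripper value outside its range is refused whole. The fingers move at their own pace and stop on an object; "squeeze" is the grip in N (left out, the last holds). Time passes only in rows, so rows that do not move let the fingers close. It gives the time, the measured TCP pose, the force and the opening at its end, in the units of the state.
- get_obs(): the state, without advancing time (a new reading comes with each control period).
- get_image(name): name is "scene" or "side" or "wrist"; returns (picture, depth): 400x640x3 uint8, blue, green, red; 400x640 float32, m along the optical axis (not along the pixel's ray), 0 where there is no reading.
- get_calibration(name): a dict with "fx", "fy", "cx", "cy" (pixels), "position" and "orientation" of the camera in the world. Camera axes: x right, y down, z forward; pixel columns grow to the right and rows downward; lengths in m; the calibration is good to about 2 mm. A picture is of the moment at which its call begins: read the wrist's pose just before it. get_calibration takes no time and is no camera call; for the wrist camera it gives the pose at the moment of the call.
- finish_job(): hands the job in, once; it reports no verdict.
Trained networks look in the newest picture that a camera, given by its name, has taken for a name from the list of things; names that differ only in an ending like _2 or _b are one class to them, and where a whole thing is asked for, a point or a joint stands for the part that bears it (a point fixed in the world has none). Each returns a list of dicts, best first, with "p" (0 to 1); they miss things now and then, are a little off and sometimes report something else, mostly with a low value. They report only what shows in the picture. A call takes as long as a camera call. They do not tell look-alikes from the thing itself.
- look_for(camera, query): "centre" ([column, row] in pixels, amid what is visible of it).
- masks_of(camera, query): "region" (400x640 bool, what is visible of it) and "centre" ([column, row] in pixels, amid what is visible of it).
- tip_of(camera, query): "centre" ([column, row] in pixels: a listed point, or the origin of a listed thing).
The state is a dict: "t": time; "q": joint angles; "dq": joint speeds; "effort": joint torques, N m; "tool_pos": TCP position; "tool_rot": TCP orientation; "contact_force": force on the tool from outside, world axes, zero at the start; "wrist_torque": the same for the moment, N m; "opening": finger opening in m.
Only numpy, scipy, OpenCV 4.12 (cv2) and the standard library are available. Lean on these libraries where they do the work, as an engineer would, in place of code of your own. Each camera call takes 0.05 s, during which the arm holds its last target.

## Task

Two identical small screw presses stand on the lab bench; only one has a glass specimen slide lying in it, under its bridge. Turn the black knob of that loaded press clockwise (seen from above) until its screw is fully home and the knob slips through its first click, then stop: one click, not two. Let go of the knob, and leave the empty press alone.

Things in the scene. Friction and masses are not known exactly. Their poses are not given: they have to be found in the camera images.
- head_grip (a point): Grip point of the loaded press's knob, on its vertical turning axis, 116 mm above the bench. The knob is a black upright bar, 36 mm long (this point's x), 14 mm thick (its y), top 16 mm above this point, on a round flange 34 mm across, its top 22 mm below this point. A thin pointer on the screw under the flange reaches 35 mm from the axis. The slide's ends show on both sides of the bridge.
- screw (a joint): Angle of the loaded press's screw and its pointer, rad, growing clockwise from above. It starts 0.3 to 0.9 rad short of home; home (foot on the slide, pointer against the small steel pin on the bridge) is 1.0, where it stops firmly. It turns against 0.08 N m and stays where it is left.
- head (a joint): Angle by which the knob has slipped clockwise on the screw, rad; 0 at the start. Knob and screw turn together until the screw is home; then the knob slips against about 0.2 N m, clicking every 0.419 rad (24 degrees). Let go, it settles towards the nearest click: one reads about 0.42, two 0.84. Turned back, it unscrews the screw.
- spare_head_end (a point): Top of one end of the knob bar of the empty press (a bystander), 132 mm above the bench, 18 mm from the knob's axis along this point's own +x. Both presses are fixed and alike but for the slide: cream base 110 x 124 x 14 mm, aluminium posts and bridge (28 x 112 mm, top 76 mm up); the slide is glass, 76 x 26 mm, one end labelled white.
Not all that is in view belongs to the job. Leave any orange or red look-alike of the part that bears head_grip alone.

How it is judged:
By the outcome, as a careful person would: the job done as asked, in the order asked, and still so for the second after the job is handed in, with the robot touching nothing.
It also fails if it takes over 32 s, if anything falls off the work surface, if the arm or the gripper's body presses on something with over 40 N, if the wrist force passes 120 N, or if a joint passes its speed limit or range.

## Working session

There is one attempt and no reset: what is moved stays moved. The work goes in short steps, Python scripts to look and compute and a tool call to move; the robot and the scene stay as the last step left them, time stands still between calls to the robot, and variables do not carry over. Pictures are saved under pics/ and viewed, and the job is handed in when it is done.

Besides the shell and the picture viewer there is one more tool, called as name(argument=value, ...), one argument or row to a line, values as JSON. carry_out: Moves the arm, as the interface text tells. Shifts and turns lie within -1 to 1; 1 stands for 20 mm of shift or 0.1 rad of turn. Its arguments: {"type":"object","properties":{"increments":{"type":"array","items":{"type":"array"}},"squeeze":{"type":"number"}},"required":["increments"]}

```bash
mkdir -p pics; ls; cat > h.py <<'E'
import numpy as np,cv2
from station import *
from scipy.spatial.transform import Rotation as R
def Rm(o):
    o=np.array(o,float)
    return o if o.shape==(3,3) else (R.from_rotvec(o).as_matrix() if o.size==3 else R.from_quat(o).as_matrix())
def ray(c,px,z):
    # intersect pixel ray with plane z
    d=Rm(c["orientation"])@np.array([(px[0]-c["cx"])/c["fx"],(px[1]-c["cy"])/c["fy"],1]);p=np.array(c["position"])
    return p+d*(z-p[2])/d[2]
def proj(c,X):
    v=Rm(c["orientation"]).T@(np.array(X)-np.array(c["position"]))
    return np.array([c["cx"]+c["fx"]*v[0]/v[2],c["cy"]+c["fy"]*v[1]/v[2]])
E
python3 - <<'E'
from h import *
print(get_obs())
for n in ["scene","side","wrist"]:
    c=get_calibration(n);print(n,c)
    im,d=get_image(n);cv2.imwrite(f"pics/{n}0.png",im);np.save(f"pics/{n}0.npy",d)
    for q in ["head_grip","spare_head_end"]:
        print(q,[(r["p"],r["centre"]) for r in tip_of(n,q)])
E
```

```text
pics
{'t': 0.0, 'q': array([-1.34301416e+00,  5.33492266e-02,  1.61429010e+00,  1.37112346e-05,
        1.47600693e+00, -1.18997107e-01]), 'dq': array([ 0.00029438, -0.00153637,  0.00064608, -0.00057013, -0.00082386,
        0.00082978]), 'effort': array([-6.24110453e-04, -3.93681800e+01, -3.70178998e+01, -2.64134751e-04,
        7.09562548e-03,  1.08489036e-06]), 'tool_pos': array([ 0.21236129, -0.58752949,  0.40346972]), 'tool_rot': array([ 0.95141773,  1.35509206, -0.94913318]), 'contact_force': array([ 0.39746349,  0.35562084, -0.32663115]), 'wrist_torque': array([ 0.02103038, -0.02621553,  0.06921871]), 'opening': 0.08564101642741125}
scene {'fx': 363.92964661074996, 'fy': 363.92964661074996, 'cx': 318.7758118324227, 'cy': 200.18500994268342, 'position': array([0.80789589, 0.38789263, 0.82548124]), 'orientation': array([-0.68460424, -2.66756428,  1.05831942])}
head_grip [(0.77, [244.6, 232.3]), (0.71, [367.7, 173.7]), (0.69, [311.6, 207.0]), (0.45, [265.9, 131.5])]
spare_head_end [(0.63, [389.1, 302.1])]
side {'fx': 519.905911582937, 'fy': 519.905911582937, 'cx': 312.2279602854577, 'cy': 196.49017770273505, 'position': array([ 0.21520247, -1.26402509,  0.96884029]), 'orientation': array([-2.19592078,  0.29728745, -0.1525908 ])}
head_grip [(0.91, [342.2, 303.8]), (0.72, [237.2, 225.7]), (0.67, [371.4, 189.3]), (0.64, [310.2, 197.4])]
spare_head_end [(0.73, [280.3, 137.0])]
wrist {'fx': 301.8636174490103, 'fy': 301.8636174490103, 'cx': 319.53627016273305, 'cy': 198.83244013907523, 'position': array([ 0.28383761, -0.56186603,  0.37492028]), 'orientation': array([ 2.36167269, -1.65780093, -0.25028715])}
head_grip []
spare_head_end []
```

View pics/scene0.png

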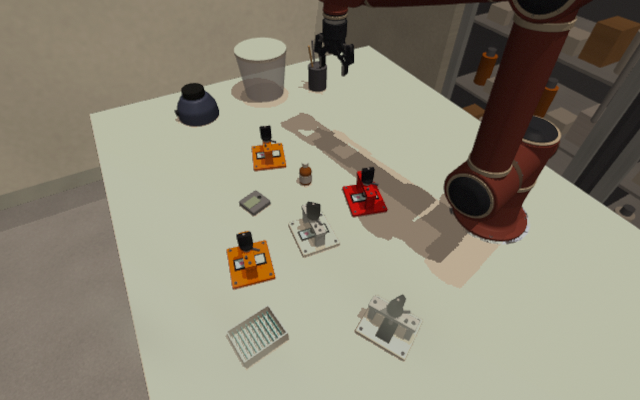

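View pics/side0.png

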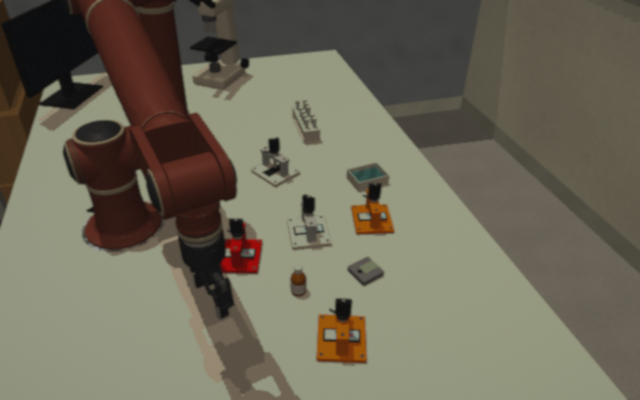

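View pics/wrist0.png

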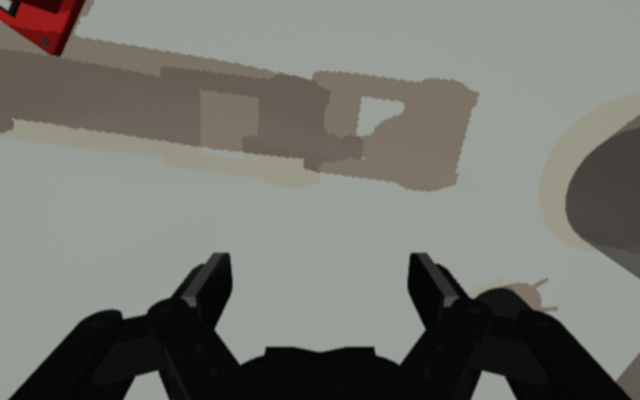

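The scene picture shows these things that could be taken for the knob:
- cream press (312,210), with a slide visible
- cream press (398,303), which looks empty
- orange look-alikes (245,240) and (266,132)
- red look-alike (368,174)

By the description I choose the cream press at scene (312,207), side (310,200). Next I'll check it in a crop and triangulate it.

```bash
python3 - <<'E'
from h import *
s=cv2.imread("pics/scene0.png");a=cv2.resize(s[185:265,270:350],(400,400),interpolation=cv2.INTER_CUBIC)
s2=cv2.imread("pics/side0.png");b=cv2.resize(s2[185:255,275:345],(400,400),interpolation=cv2.INTER_CUBIC)
cv2.imwrite("pics/crop0.png",np.hstack([a,b]))
cs,cd=get_calibration("scene"),get_calibration("side")
print(ray(cs,(311.6,207),.116),ray(cd,(310.2,197.4),.116))
print("spare",ray(cs,(398,300),.116),ray(cs,(389.1,302.1),.132),ray(cd,(280.3,137),.132))
for n,px in (("red",(367.7,173.7)),("or1",(244.6,232.3)),("or2",(265.9,131.5))): print(n,ray(cs,px,.116))
from scipy.spatial.transform import Rotation as R
print(R.from_rotvec([0.95141773,1.35509206,-0.94913318]).as_matrix())
E
```

```text
[ 0.50767232 -0.18392084  0.116     ] [ 0.51618611 -0.165428    0.116     ]
spare [0.47246192 0.14078597 0.116     ] [0.49918812 0.14128636 0.132     ] [0.50346616 0.14800851 0.132     ]
red [ 0.30429281 -0.22098982  0.116     ]
or1 [ 0.69296762 -0.18861231  0.116     ]
or2 [ 0.48139261 -0.54846206  0.116     ]
[[-4.50443562e-04  9.40472723e-01  3.39868879e-01]
 [ 2.00363616e-03  3.39869080e-01 -9.40470624e-01]
 [-9.99997891e-01  2.57344638e-04 -2.03745700e-03]]
```

View pics/crop0.png

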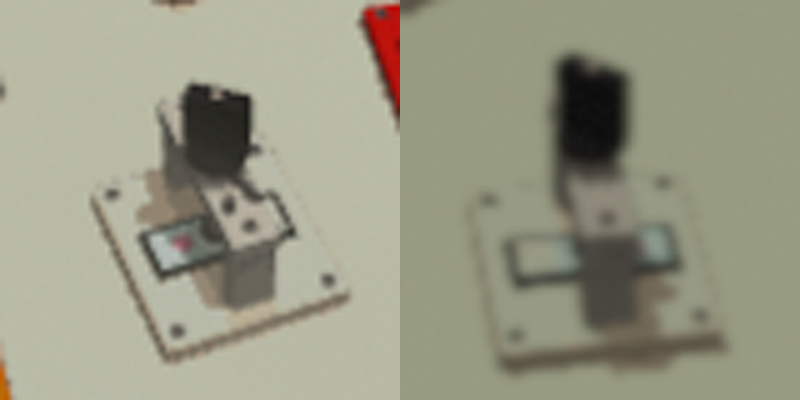

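The crop confirms that the cream press at scene (312,207) has a slide, with its white and pink ends showing on both sides of the bridge. Next I'll move the wrist camera over it.

carry_out(
  increments=[
    [[0,0,0],[0.6,1,0],1],
    [[0,0,0],[0.6,1,0],1],
    [[0,0,0],[0.6,1,0],1],
    [[0,0,0],[0.6,1,0],1],
    [[0,0,0],[0.6,1,0],1],
    [[0,0,0],[0.6,1,0],1],
    [[0,0,0],[0.6,1,0],1],
    [[0,0,0],[0.6,1,0],1],
  ],
)

```text
t: 1.25
tool_pos: [0.3095, -0.4238, 0.4049]
tool_rot: [0.953, 1.351, -0.955]
contact_force: [0.6, -0.5, -0.2]
opening: 0.0853
```

carry_out(
  increments=[
    [[0,0,0],[0.6,1,0],1],
    [[0,0,0],[0.6,1,0],1],
    [[0,0,0],[0.6,1,0],1],
    [[0,0,0],[0.6,1,0],1],
    [[0,0,0],[0.6,1,0],1],
    [[0,0,0],[0.6,1,0],1],
    [[0,0,0],[0.6,1,0],1],
    [[0,0,0],[0.6,1,0],1],
  ],
)

```text
t: 2.05
tool_pos: [0.4084, -0.2564, 0.4064]
tool_rot: [0.953, 1.346, -0.955]
contact_force: [0.3, -0.3, -0.1]
opening: 0.0853
```

carry_out(
  increments=[
    [[0,0,0],[0.2,0.8,0],1],
    [[0,0,0],[0.2,0.8,0],1],
    [[0,0,0],[0,0.4,0],1],
    [[0,0,0],[0,0,0],1],
  ],
)

```text
t: 2.45
tool_pos: [0.4176, -0.2126, 0.407]
tool_rot: [0.949, 1.347, -0.952]
contact_force: [-0.4, -0.9, 0.8]
opening: 0.0854
```

```bash
python3 - <<'E'
from h import *
o=get_obs();print(o["t"],o["tool_pos"],o["q"])
c=get_calibration("wrist");im,d=get_image("wrist");cv2.imwrite("pics/w1.png",im);np.save("pics/w1.npy",d);np.save("pics/c1.npy",c,allow_pickle=True)
for r in tip_of("wrist","head_grip"): print(r["p"],r["centre"],ray(c,r["centre"],.116))
for r in masks_of("wrist","head_grip"): print(r["p"],r["centre"],r["region"].sum()); 
E
```

```text
2.45 [ 0.41757255 -0.21259753  0.40697813] [-6.29678507e-01 -3.39868718e-01  1.96210571e+00 -1.15856529e-03
  1.51315160e+00  5.96127040e-01]
0.97 [314.3, 80.5] [ 0.50712556 -0.17798112  0.116     ]
0.7 [289.5, 304.8] [ 0.2980094  -0.22521031  0.116     ]
0.74 [636.3, 237.0] 199
0.72 [315.4, 80.0] 1442
0.71 [292.6, 295.8] 1263
```

View pics/w1.png

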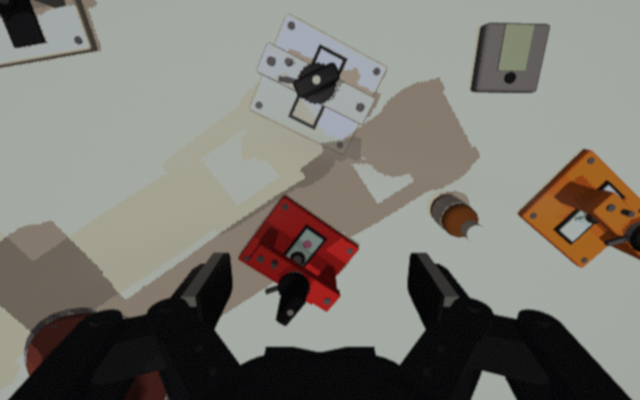

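```bash
cat >> h.py <<'E'
def cloud(c,d):
    v,u=np.mgrid[:400,:640];P=np.stack([(u-c["cx"])/c["fx"]*d,(v-c["cy"])/c["fy"]*d,d],-1)
    return P@Rm(c["orientation"]).T+np.array(c["position"])
def topdown(im,c,x,y,z,half=.05,n=560):
    # rectify plane z; image right = -y world, up = +x world
    g=np.linspace(half,-half,n);X,Y=np.meshgrid(x+g,y+g,indexing="ij")
    V=(np.stack([X,Y,np.full_like(X,z)],-1)-np.array(c["position"]))@Rm(c["orientation"])
    return cv2.remap(im,(c["cx"]+c["fx"]*V[...,0]/V[...,2]).astype(np.float32),(c["cy"]+c["fy"]*V[...,1]/V[...,2]).astype(np.float32),cv2.INTER_CUBIC)
E
python3 - <<'E'
from h import *
im=cv2.imread("pics/w1.png");d=np.load("pics/w1.npy");c=np.load("pics/c1.npy",allow_pickle=True).item()
P=cloud(c,d);m=(np.hypot(P[...,0]-.508,P[...,1]+.177)<.04)&(P[...,2]>.12)&(P[...,2]<.145)
Q=P[m];print(m.sum(),Q.mean(0),np.median(Q[:,2]))
w,V=np.linalg.eigh(np.cov(Q[:,:2].T));print(np.sqrt(w),V[:,1],np.arctan2(*V[::-1,1]))
u=(Q[:,:2]-Q[:,:2].mean(0))@V;print(u.min(0),u.max(0))
rr=cv2.minAreaRect(Q[:,:2].astype(np.float32)*1000);print(rr)
a=topdown(im,c,.508,-.177,.132,n=400);b=topdown(im,c,.508,-.177,.088,n=400)
cv2.imwrite("pics/td1.png",np.hstack([a,b]))
E
```

```text
925 [ 0.50699679 -0.17959014  0.13274916] 0.1330325369650035
[0.00404865 0.01007846] [-0.69463658  0.71936085] 2.3387109003386
[-0.0073678  -0.01788465] [0.00673932 0.01798465]
((507.18890380859375, -179.33518981933594), (14.10450553894043, 35.86756896972656), 44.0147590637207)
```

View pics/td1.png

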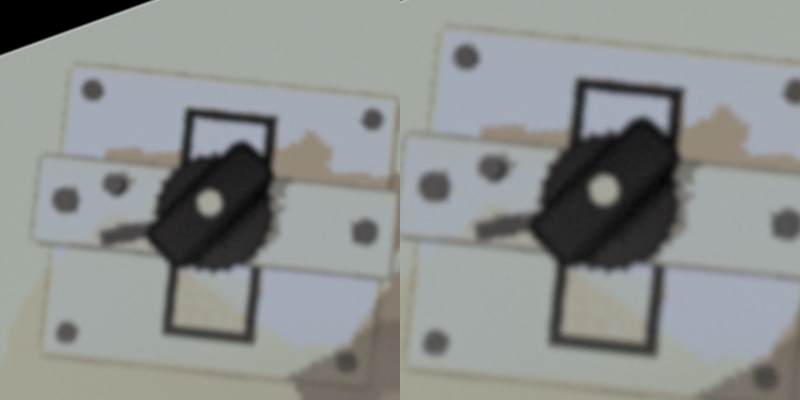

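The top-down view shows the loaded press. The bar centre is about (0.507, -0.1795), with its long axis at about 2.339 rad. The pointer is on the left at (478,230) and the pin is at (493,165), so the screw is roughly 0.5 rad short of home. I'll align by turning counter-clockwise while moving over the knob.

carry_out(
  increments=[
    [[0,0,1],[0.3,0.1,0],1],
    [[0,0,1],[0.3,0.1,0],1],
    [[0,0,1],[0.3,0.1,0],1],
    [[0,0,1],[0.3,0.1,0],1],
    [[0,0,1],[0.3,0.1,0],1],
    [[0,0,1],[0.3,0.1,0],1],
    [[0,0,1],[0.3,0.1,0],1],
    [[0,0,1],[0.3,0.1,0],1],
  ],
)

```text
t: 3.4
tool_pos: [0.4652, -0.2041, 0.4067]
tool_rot: [0.318, 1.541, -0.319]
contact_force: [-0.6, 0.3, 0.3]
opening: 0.0852
```

carry_out(
  increments=[
    [[0,0,1],[0.3,0.1,0],1],
    [[0,0,1],[0.3,0.1,0],1],
    [[0,0,1],[0.3,0.1,0],1],
    [[0,0,1],[0.3,0.1,0],1],
    [[0,0,1],[0.3,0.1,0],1],
    [[0,0,1],[0.3,0.1,0],1],
    [[0,0,1],[0,0.1,0],1],
    [[0,0,1],[0,0.1,0],1],
  ],
)

```text
t: 4.2
tool_pos: [0.5022, -0.1952, 0.4056]
tool_rot: [-0.327, 1.542, 0.327]
contact_force: [1.0, 0.4, -0.8]
opening: 0.085
```

```bash
cat >> h.py <<'E'
def report(x,y,yaw,z):
    o=get_obs();M=Rm(o["tool_rot"]);p=np.array(o["tool_pos"])
    a=np.arctan2(M[1,2],M[0,2]);dy=(yaw-a+np.pi/2)%np.pi-np.pi/2
    tilt=np.cross(M[:,0],[0,0,-1])
    gp=p+.155*M[:,0]
    print("t",round(o["t"],2),"yaw",round(a,4),"dyaw/0.1",round(dy*10,2),"tilt fix/0.1",(tilt*10).round(3),"grasp",gp.round(4),"shift/20mm",((np.array([x,y,z])-gp)/.02).round(3),"q6",o["q"][5].round(3),"open",round(o["opening"],4),"F",np.round(o["contact_force"],1),"T",np.round(o["wrist_torque"],3))
E
python3 -c "
from h import *
report(.507,-.1795,.768,.119)"
```

```text
t 4.2 yaw 0.4171 dyaw/0.1 3.51 tilt fix/0.1 [-0.014  0.042  0.   ] grasp [ 0.5029 -0.195   0.2506] shift/20mm [ 0.207  0.775 -6.578] q6 -0.927 open 0.085 F [ 1.   0.4 -0.8] T [ 0.003 -0.033 -0.035]
```

carry_out(
  increments=[
    [[0,0,1],[0.1,0.3,-1],1],
    [[0,0,1],[0.1,0.3,-1],1],
    [[0,0,1],[0,0.2,0],1],
    [[0,0,0.5],[0,0,0],1],
    [[0,0,0],[0,0,0],1],
  ],
)

```text
t: 4.7
tool_pos: [0.5059, -0.1833, 0.3637]
tool_rot: [-0.606, 1.48, 0.608]
contact_force: [-0.3, -0.1, 0.4]
opening: 0.0856
```

```bash
python3 - <<'E'
from h import *
report(.507,-.1795,.768,.119)
c=get_calibration("wrist");im,d=get_image("wrist");cv2.imwrite("pics/w2.png",im)
P=cloud(c,d);m=(np.hypot(P[...,0]-.507,P[...,1]+.1795)<.03)&(P[...,2]>.12)&(P[...,2]<.145)
Q=P[m];print(m.sum(),Q.mean(0));print(cv2.minAreaRect(Q[:,:2].astype(np.float32)*1000))
w,V=np.linalg.eigh(np.cov(Q[:,:2].T));print(np.sqrt(w),np.arctan2(*V[::-1,1]))
a=topdown(im,c,.507,-.1795,.132,n=400);b=topdown(im,c,.507,-.1795,.08,n=400)
cv2.imwrite("pics/td2.png",np.hstack([a,b]))
E
```

```text
t 4.7 yaw 0.7766 dyaw/0.1 -0.09 tilt fix/0.1 [-0.03   0.036  0.   ] grasp [ 0.5064 -0.1828  0.2087] shift/20mm [ 0.029  0.165 -4.486] q6 -1.264 open 0.0856 F [-0.3 -0.1  0.4] T [ 0.03   0.024 -0.035]
983 [ 0.50498791 -0.17756668  0.13245158]
((506.6065368652344, -179.01724243164062), (13.766575813293457, 35.993167877197266), 44.37718200683594)
[0.00395542 0.01060175] 2.3344773500449474
```

View pics/w2.png

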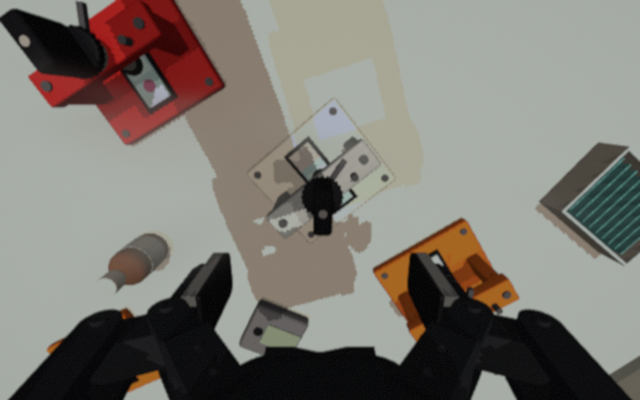

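View pics/td2.png

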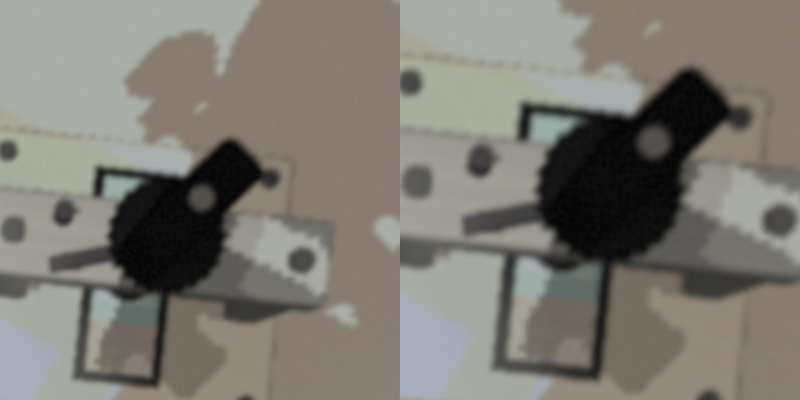

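The second view agrees: axis (0.5068, -0.1792), pointer at (465,226), pin at (481,158), so about 0.4 rad to contact. I'll descend now.

carry_out(
  increments=[
    [[0,0,-0.1],[0,0.2,-0.6],1],
    [[0,0,0],[0,0,-0.8],1],
    [[0,0,0],[0,0,-0.8],1],
    [[0,0,0],[0,0,-0.8],1],
    [[0,0,0],[0,0,-0.8],1],
    [[0,0,0],[0,0,-0.4],1],
    [[0,0,0],[0,0,0],1],
  ],
)

```text
t: 5.45
tool_pos: [0.505, -0.18, 0.2744]
tool_rot: [-0.589, 1.484, 0.589]
contact_force: [-1.2, 0.7, 0.2]
opening: 0.0857
```

```bash
python3 -c "
from h import *
report(.5068,-.1793,.766,.119)"
```

```text
t 5.45 yaw 0.7538 dyaw/0.1 0.12 tilt fix/0.1 [-0.023  0.05   0.   ] grasp [ 0.5058 -0.1796  0.1195] shift/20mm [ 0.05   0.017 -0.023] q6 -1.237 open 0.0857 F [-1.2  0.7  0.2] T [0.061 0.038 0.017]
```

carry_out(
  increments=[
    [[0,0,0.1],[0.05,0,0],0.3],
    [[0,0,0],[0,0,0],0],
    [[0,0,0],[0,0,0],0],
    [[0,0,0],[0,0,0],0],
    [[0,0,0],[0,0,0],0],
    [[0,0,0],[0,0,0],0],
    [[0,0,0],[0,0,0],0],
  ],
  squeeze=50,
)

```text
t: 6.15
tool_pos: [0.5068, -0.1807, 0.2775]
tool_rot: [-0.6, 1.48, 0.594]
contact_force: [0.8, -0.1, -0.6]
opening: 0.013
```

```bash
python3 -c "
from h import *
report(.5068,-.1793,.766,.119)"
```

```text
t 6.15 yaw 0.7641 dyaw/0.1 0.02 tilt fix/0.1 [0.01  0.081 0.   ] grasp [ 0.508  -0.1809  0.1225] shift/20mm [-0.061  0.078 -0.173] q6 -1.247 open 0.013 F [ 0.8 -0.1 -0.6] T [-0.017 -0.011 -0.021]
```

Gripped at 13 mm opening. I'll start turning clockwise and watch the torque.

carry_out(
  increments=[
    [[0,0,-0.6],[0,0,0],0],
    [[0,0,-0.6],[0,0,0],0],
    [[0,0,-0.6],[0,0,0],0],
    [[0,0,-0.6],[0,0,0],0],
  ],
)

```text
t: 6.55
tool_pos: [0.5066, -0.1807, 0.2775]
tool_rot: [-0.408, 1.527, 0.4]
contact_force: [-1.4, 0.3, 0.2]
opening: 0.0131
```

```bash
python3 -c "
from h import *
report(.5068,-.1793,.766,.12)"
```

```text
t 6.55 yaw 0.5156 dyaw/0.1 2.5 tilt fix/0.1 [0.031 0.07  0.   ] grasp [ 0.5077 -0.1812  0.1225] shift/20mm [-0.044  0.095 -0.124] q6 -0.997 open 0.0131 F [-1.4  0.3  0.2] T [-0.08   0.167  0.035]
```

carry_out(
  increments=[
    [[0,0,-0.5],[0,0,0],0],
    [[0,0,-0.5],[0,0,0],0],
  ],
)

```text
t: 6.75
tool_pos: [0.5065, -0.1807, 0.2774]
tool_rot: [-0.327, 1.541, 0.319]
contact_force: [-1.2, -0.7, -0.5]
opening: 0.0131
```

```bash
python3 - <<'E'
from h import *
report(.5068,-.1793,.766,.12)
c=get_calibration("wrist");im,d=get_image("wrist");cv2.imwrite("pics/w3.png",im)
report(.5068,-.1793,.766,.12)
b=topdown(im,c,.5068,-.1793,.082,n=500)
cv2.imwrite("pics/td3.png",b)
E
```

```text
t 6.75 yaw 0.4116 dyaw/0.1 3.54 tilt fix/0.1 [0.038 0.062 0.   ] grasp [ 0.5075 -0.1813  0.1224] shift/20mm [-0.034  0.099 -0.122] q6 -0.892 open 0.0131 F [-1.2 -0.7 -0.5] T [-0.053  0.139  0.175]
t 6.8 yaw 0.4102 dyaw/0.1 3.56 tilt fix/0.1 [0.038 0.063 0.   ] grasp [ 0.5075 -0.1813  0.1225] shift/20mm [-0.035  0.101 -0.123] q6 -0.891 open 0.0134 F [-0.6 -0.8  0.9] T [-0.074  0.208  0.009]
```

View pics/td3.png

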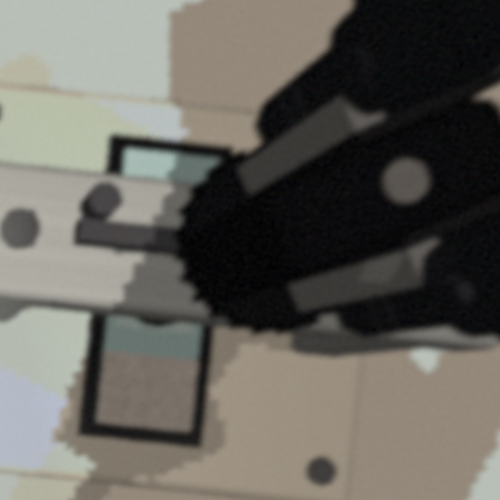

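The pointer at (80–180, 235) now lies almost against the pin at (103,205). It has turned 0.355 rad. I'll go on in small steps.

carry_out(
  increments=[
    [[0,0,-0.4],[0,0,0],0],
  ],
)

```text
t: 6.9
tool_pos: [0.5065, -0.1807, 0.2775]
tool_rot: [-0.294, 1.546, 0.286]
contact_force: [-0.5, -0.2, -0.4]
opening: 0.0133
```

```bash
cat > snap.py <<'E'
from h import *
import sys
report(.5068,-.1793,.766,.12)
c=get_calibration("wrist");im,d=get_image("wrist")
report(.5068,-.1793,.766,.12)
cv2.imwrite(f"pics/td{sys.argv[1]}.png",topdown(im,c,.5068,-.1793,.082,n=500))
E
python3 snap.py 4
```

```text
t 6.9 yaw 0.3703 dyaw/0.1 3.96 tilt fix/0.1 [0.042 0.06  0.   ] grasp [ 0.5074 -0.1814  0.1225] shift/20mm [-0.031  0.103 -0.123] q6 -0.851 open 0.0133 F [-0.5 -0.2 -0.4] T [-0.084  0.116  0.239]
t 6.95 yaw 0.3686 dyaw/0.1 3.97 tilt fix/0.1 [0.041 0.059 0.   ] grasp [ 0.5074 -0.1813  0.1224] shift/20mm [-0.03   0.102 -0.122] q6 -0.849 open 0.0131 F [-0.3 -0.7 -0.1] T [-0.097  0.177  0.091]
```

View pics/td4.png

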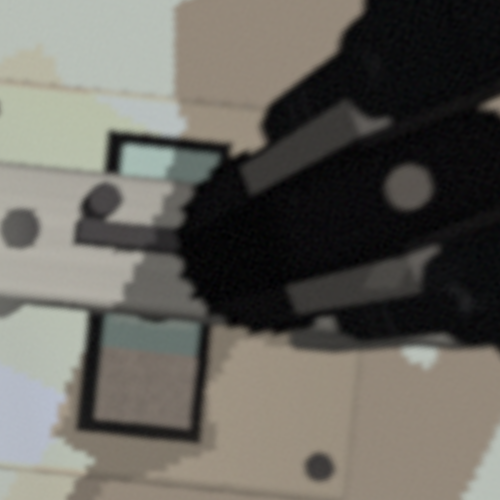

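The pointer hasn't moved from the last picture although the tool turned another 0.04 rad, and the torque is up to about 0.2. So the screw is home, at a yaw of about 0.41–0.47. One click ends at a yaw of about 0.03, so I'll turn 0.34 more.

carry_out(
  increments=[
    [[0,0,-0.6],[0,0,0],0],
    [[0,0,-0.6],[0,0,0],0],
    [[0,0,-0.6],[0,0,0],0],
    [[0,0,-0.6],[0,0,0],0],
  ],
)

```text
t: 7.35
tool_pos: [0.5063, -0.1807, 0.2775]
tool_rot: [-0.103, 1.565, 0.094]
contact_force: [0.2, -0.5, -1.0]
opening: 0.0132
```

```bash
python3 snap.py 5
```

```text
t 7.35 yaw 0.1256 dyaw/0.1 6.4 tilt fix/0.1 [0.053 0.04  0.   ] grasp [ 0.507  -0.1815  0.1225] shift/20mm [-0.008  0.109 -0.123] q6 -0.605 open 0.0132 F [ 0.2 -0.5 -1. ] T [-0.072  0.113  0.024]
t 7.4 yaw 0.1239 dyaw/0.1 6.42 tilt fix/0.1 [0.053 0.04  0.   ] grasp [ 0.507  -0.1815  0.1225] shift/20mm [-0.008  0.109 -0.123] q6 -0.604 open 0.0131 F [-0.2 -0.6  1.1] T [-0.007  0.159 -0.062]
```

View pics/td5.png

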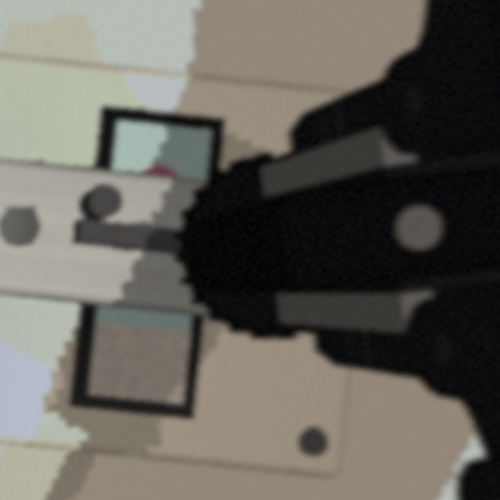

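The pointer is still at the pin, and the torque has fallen to about zero or below, so the knob is past the hump. I'll turn the last 0.1 rad.

carry_out(
  increments=[
    [[0,0,-0.5],[0,0,0],0],
    [[0,0,-0.4],[0,0,0],0],
  ],
)

```text
t: 7.6
tool_pos: [0.5063, -0.1807, 0.2775]
tool_rot: [-0.032, 1.567, 0.023]
contact_force: [-1.5, -0.1, -0.2]
opening: 0.0131
```

```bash
python3 snap.py 6
```

```text
t 7.6 yaw 0.0351 dyaw/0.1 7.31 tilt fix/0.1 [0.056 0.033 0.   ] grasp [ 0.5068 -0.1815  0.1225] shift/20mm [ 0.001  0.112 -0.123] q6 -0.515 open 0.0131 F [-1.5 -0.1 -0.2] T [-0.015  0.126  0.097]
t 7.65 yaw 0.034 dyaw/0.1 7.32 tilt fix/0.1 [0.055 0.033 0.   ] grasp [ 0.5067 -0.1815  0.1224] shift/20mm [ 0.003  0.11  -0.121] q6 -0.514 open 0.0131 F [-1.2 -0.2  0.5] T [-0.095  0.152 -0.022]
```

View pics/td6.png

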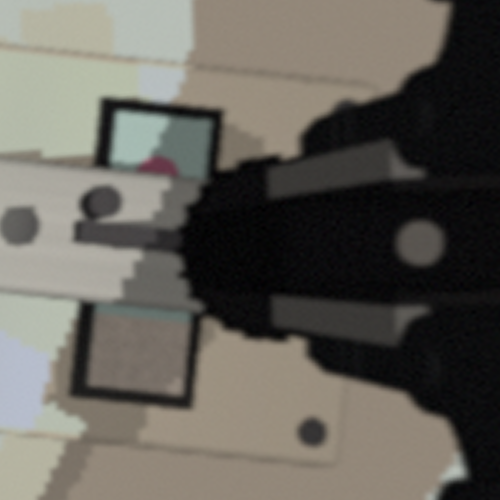

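carry_out(
  increments=[
    [[0,0,0],[0,0,0],0.7],
    [[0,0,0],[0,0,0],0.7],
    [[0,0,0],[0,0,0],0.7],
    [[0,0,0],[0,0,0],0.7],
    [[0,0,0],[0,0,0],0.7],
    [[0,0,0],[0,0,0],0.7],
  ],
)

```text
t: 8.25
tool_pos: [0.5068, -0.1806, 0.278]
tool_rot: [-0.035, 1.565, 0.027]
contact_force: [0.4, 1.3, 0.3]
opening: 0.0596
```

carry_out(
  increments=[
    [[0,0,0],[0,0,0.6],0.8],
    [[0,0,0],[0,0,0.8],0.8],
    [[0,0,0],[0,0,0.8],0.8],
    [[0,0,0],[0,0,0.8],0.8],
    [[0,0,0],[0,0,0.8],0.8],
    [[0,0,0],[0,0,0.6],0.8],
    [[0,0,0],[0,0,0],0.8],
  ],
)

```text
t: 8.95
tool_pos: [0.5065, -0.1804, 0.3742]
tool_rot: [-0.037, 1.563, 0.027]
contact_force: [-0.1, -0.7, 0.5]
opening: 0.068
```

```bash
python3 - <<'E'
from h import *
report(.507,-.1795,0.03,.119)
c=get_calibration("wrist");im,d=get_image("wrist")
P=cloud(c,d);m=(np.hypot(P[...,0]-.507,P[...,1]+.1795)<.03)&(P[...,2]>.12)&(P[...,2]<.145)
Q=P[m];print(m.sum(),Q.mean(0));print(cv2.minAreaRect(Q[:,:2].astype(np.float32)*1000))
w,V=np.linalg.eigh(np.cov(Q[:,:2].T));print(np.sqrt(w),np.arctan2(*V[::-1,1]))
cv2.imwrite("pics/td7.png",np.hstack([topdown(im,c,.507,-.1795,.132,n=400),topdown(im,c,.507,-.1795,.08,n=400)]))
E
```

```text
t 8.95 yaw 0.0405 dyaw/0.1 -0.1 tilt fix/0.1 [0.063 0.082 0.   ] grasp [ 0.5077 -0.1814  0.2192] shift/20mm [-0.037  0.093 -5.009] q6 -0.52 open 0.068 F [-0.1 -0.7  0.5] T [-0.053  0.027  0.021]
907 [ 0.50686525 -0.17696519  0.13241129]
((506.9616394042969, -178.76992797851562), (13.782258987426758, 35.715049743652344), 2.0787558555603027)
[0.0039915  0.01060654] 1.610465940102464
```

View pics/td7.png

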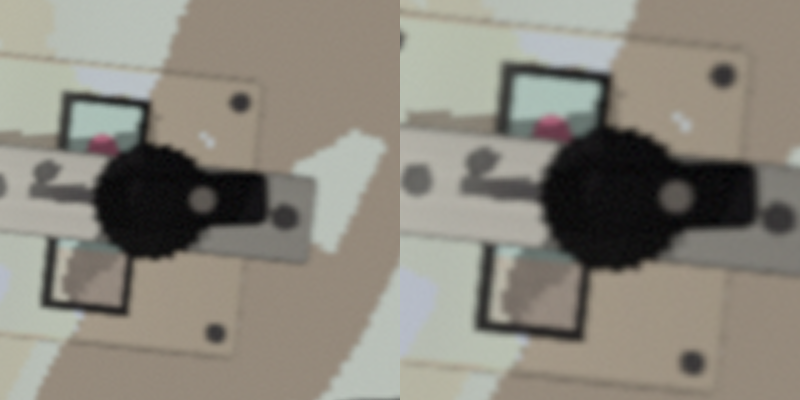

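The bar turned 0.73 rad in total. The pointer now rests at the pin, having moved about 0.3 rad, so the slip is about 0.43 rad, which is one click. The gripper is clear, so I'll hand the job in.

```bash
python3 -c "
from station import *
print(finish_job())"
```

```text
the job is handed in; nothing more can be done
None
```

I turned the knob of the loaded cream press clockwise until its screw was home and the knob slipped through one click. I then let go, raised the gripper clear, and handed the job in at about 9 s. I didn't touch the empty press or the orange and red look-alikes.

**Screw home:** in the last picture the pointer rests against the pin. It had moved about 0.3 rad, then stayed still while the knob turned on.

**One click:** the bar turned 0.73 rad in total, measured from depth images before and after. That leaves a slip of about 0.43 rad, against 0.42 for one click. The wrist torque rose to about 0.2 N m and then dropped to about zero, as a single click would show.

**Checks that disagreed:** before the turn I estimated about 0.4 rad to home from the pictures, but the pointer moved only about 0.3 rad. The single torque readings were noisy, up to about 0.1 N m apart at the same pose, so I relied on the angles and the pointer. The handover reports no verdict.

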